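# Clip a glass cane into the carrier and hold it up to the inspection camera

## Robot

A 7-joint arm with a two-finger parallel gripper is mounted at the origin on the work surface. World frame = base frame: x ahead of the robot, y to its left, z up, the work surface at z = 0. Lengths are in m, angles in rad, forces in N, time in s.
With the tool pointing down it reaches from about 0.425 to 0.925 m from the base axis. Payload 6.8 kg.
Tool frame: the origin (TCP) lies on the centre line of the jaws, within the pads' length; the fingertips stand 19 mm ahead of it and the grasp point (between the pads) is the TCP (tcp_to_tips is the distance from the TCP to the fingertips, in m); x points along the fingers, y is the direction in which the jaws open and shut, and the axes are right-handed (so a half turn about x gives the same grasp; the last joint's range is limited). The gripper opens to 85 mm and grips with 20 to 120 N. Pads are 22 mm wide; open, the fingers measure 114 mm over their backs; the gripper's body (76 mm by 85 mm) begins 54 mm behind the grasp point. The pads swing forward as they close: fully open they stand 13 mm farther back than shut.
Start: joints at [-0.108, 0.477, 0.022, 1.555, -0.011, 1.109, -0.083], TCP at [0.675, 0, 0.25] pointing down, gripper open.
Joint ranges: [-2.96, 2.96], [-0.34, 2.1], [-1.41, 1.46], [0.24, 2.44], [-1.37, 4.51], [0.17, 1.92], [-2.96, 2.96]. Speed limits (rad/s): [2.39, 2.39, 3.14, 3.14, 3.14, 3.14, 3.14].

## Interface

Orientations are given as a unit quaternion [w, x, y, z].
In Python, from station import get_obs, read_camera, hand_in, spot_in, cut_out, tcp_to_tips gives the robot as it stands.
- The arm moves only by the shell command python3 -m jog 'ROWS' [FORCE]. ROWS is JSON, a list of rows, each an object of numbers: "gripper": the closure, from 0 (fully open) to 1 (shut); "dx", "dy", "dz": the shift along the world's x, y, z in m; "rx", "ry", "rz": the turn, a rotation vector about the world's x, y, z in degrees. In form: [{"gripper": .., "dx": .., "dy": .., "dz": .., "rx": .., "ry": .., "rz": ..}, ...]. A call has 1 to 10 rows; each row is the pose to reach, as a shift and turn from the pose commanded when the call began; what a row does not reach only later rows make up. A row lasts 1/10 s, in which the tool goes at most 50 mm and 8.59 degrees, less where a joint would pass 70% of its speed; a pose out of reach is approached as far as the arm can. A call with a gripper value outside its range is refused whole. The fingers move at their own pace and stop on an object; FORCE is the grip in N (left out, the last holds). Time passes only in rows, so rows that repeat a pose let the fingers close. It gives the time, the measured TCP pose, the force and the opening at its end, in the units of the state.
- get_obs(): the state, without advancing time (a new reading comes with each control period).
- read_camera(name): name is "scene" or "side" or "wrist"; returns a dict with "pixels" (480x640x3 uint8, blue, green, red), "range_z" (480x640 float32, m along the optical axis (not along the pixel's ray), 0 where there is no reading), "camera_matrix" (3x3 intrinsics, pixels), "cam_to_world" (4x4, takes a point from camera to world coordinates). Camera axes: x right, y down, z forward; pixel columns grow to the right and rows downward; lengths in m; the calibration is good to about 2 mm. A picture is of the moment at which its call begins.
- hand_in(): hands the job in, once; it reports no verdict.
Trained networks look in the newest picture that a camera, given by its name, has taken for a name from the list of things; names that differ only in an ending like _2 or _b are one class to them, and where a whole thing is asked for, a point or a joint stands for the part that bears it (a point fixed in the world has none). Each returns a list of dicts, best first, with "conf" (0 to 1); they miss things now and then, are a little off and sometimes report something else, mostly with a low value. They report only what shows in the picture. A call takes as long as a camera call. They do not tell look-alikes from the thing itself.
- spot_in(camera, label): "box" ([centre column, centre row, width, height] in pixels, round what is visible of it).
- cut_out(camera, label): "mask" (480x640 bool, what is visible of it) and "box" ([centre column, centre row, width, height] in pixels, round what is visible of it).
The state is a dict: "t": time; "q": joint angles; "joint_vel": joint speeds; "joint_torque": joint torques, N m; "eef_pos": TCP position; "tool_rot": TCP orientation; "contact_force": force on the tool from outside, world axes, zero at the start; "torque": the same for the moment, N m; "gripper_width": opening from 0.0 (shut) to 1.0 (fully open).
Only numpy, scipy, OpenCV 4.12 (cv2) and the standard library are available. Lean on these libraries where they do the work, as an engineer would, in place of code of your own. Each camera call takes 0.05 s, during which the arm holds its last target. There are 200 camera calls.

## Task

Take the green glass cane off its wooden rest, press it straight down past the sprung jaw until it sits fully home in both forks of the carrier on the bench, about equally long on both sides, and let go of it. Then lift the carrier by its wooden handle and hold it still and upright in front of the inspection camera, the middle of the cane at the viewing point 150 mm straight out from the lens, the cane level, broadside to the lens and on the lens side of the handle; finish while holding it there. Do not touch the camera or its stand, and leave the other things where they are.

Things in the scene. Friction and masses are not known exactly. Their poses are not given: they have to be found in the camera images.
- cane_mid (a point): Centre of the loose cane: a plain green glass rod, 14 mm diameter, 180 mm long, 65 g; y = its long axis. It starts lying level across two notched wooden blocks of a rest (120 mm apart, 24 mm wide), its centre 47 mm above the bench and within 8 mm of midway between them, over a 10 mm thick board 70 x 170 mm. It can be pinched from above in the middle, between the blocks.
- clip (a point): Where the cane's centre lies when home in the carrier: x = from handle to clip, y = along the seated cane, z = up. Slots 16 mm wide, open at the top, in two aluminium forks 10 mm wide at y = -45 and +45; seats 7 mm below this point. Back prongs (handle side) rise 23 mm above it, then flare back to 40 mm above. Between the forks (y within 38 mm) fingers have room down to 25 mm below this point.
- jaw (a joint): Angle of the steel sprung jaw at the front of the carrier: 0 shut, up to 0.5 rad swung forwards. Its two arms (y = -55 and +55 of the clip) have sloping noses reaching over the slots, tops 35 mm above the clip point. The cane lowered along y presses them aside (about 5 to 15 N, 0.1 rad); they spring shut 2 to 3 mm above the seated cane.
- grip (a point): Point to grip on the carrier's upright wooden handle: mid-bar, 70 mm above the carrier's underside. Bar 36 mm long (x), 16 mm thick (y), its top 16 mm above this point and clear 50 mm down. Axes as for the clip, which lies 85 mm ahead (+x) and 20 mm lower. Grip from above, fingers closing along y, firmly: the loaded carrier balances about 23 mm ahead of this point.
- view_point (a point): Viewing point in the air, 200 mm above the bench, straight above the 40 mm steel disc on the camera stand's fixed grey foot plate (70 mm wide, 6 mm thick, reaching 50 mm behind and 260 mm ahead of the disc). x = level, towards the lens, whose front is 150 mm away at this height; y = across the view (the cane must lie along it). Camera: black box 60 mm wide, barrel 48 mm, on a post.
- ladle: Bystander: wooden shaping cup, 80 mm diameter, 55 mm tall, 130 mm handle along x; origin at the centre of the cup's underside.
- tin: Bystander: open steel tin, 70 mm diameter, 85 mm tall; origin at the centre of its underside.
- tweezers: Bystander: large steel tweezers lying flat, 210 mm long along x, 44 mm wide; origin at the middle, on the bench.
- holder: The carrier, loose, about 0.4 kg, standing on the bench: aluminium plate 150 mm (x) by 130 mm (y), 6 mm thick, with forks, jaw and wooden handle. Origin on its underside, axes as for the clip: the clip lies at x 45, z 50 mm, the grip point at x -40, z 70 mm.
- cane: The cane, origin at its centre, long axis y.
- stand: The fixed camera stand: origin on the bench under the view point, same axes.
Things that resemble listed ones, but are neither listed nor needed, are in the scene too. What is meant by the holder is not turquoise, and is the larger of those in its own colour.

How it is judged:
By the outcome, as a careful person would: the job done as asked, in the order asked, and still so for the second after the job is handed in, while the arm keeps its last pose, push and grip.
It also fails if it takes over 58 s, if anything falls off the work surface, if the arm or the gripper's body presses on something with over 40 N, if the wrist force passes 120 N, or if a joint passes its speed limit or range.

## Working session

There is one attempt and no reset: what is moved stays moved. The work goes in short steps, Python scripts to look and compute and a shell command to move; the robot and the scene stay as the last step left them, time stands still between calls to the robot, and variables do not carry over. Pictures are saved under pics/ and viewed, about 8 in all and at most 12, crops included, and the job is handed in when it is done.

```bash
mkdir -p pics; cat > h.py <<'E'
import numpy as np,cv2
from station import *
def cloud(c):
    K=c["camera_matrix"];z=c["range_z"];v,u=np.mgrid[:480,:640]
    p=np.stack([(u-K[0,2])/K[0,0]*z,(v-K[1,2])/K[1,1]*z,z],-1)
    T=c["cam_to_world"];w=p@T[:3,:3].T+T[:3,3];w[z<=0]=np.nan;return w
def proj(c,P):
    T=np.linalg.inv(c["cam_to_world"]);p=np.atleast_2d(P)@T[:3,:3].T+T[:3,3];q=p@c["camera_matrix"].T;return q[:,:2]/q[:,2:]
E
python3 - <<'E'
from h import *
for n in ["scene","side"]:
    c=read_camera(n);cv2.imwrite(f"pics/{n}0.png",c["pixels"]);np.savez(f"{n}0.npz",**c)
    w=cloud(c);print(n,c["cam_to_world"][:3,3].round(2))
    for l in ["cane","holder","stand","ladle","tin","tweezers"]:
        for d in cut_out(n,l)[:4]:
            m=d["mask"]; print(l,round(d["conf"],2),np.round(d["box"]),np.nanmedian(w[m],0).round(3),np.nanmin(w[m],0).round(3),np.nanmax(w[m],0).round(3))
E
```

```text
scene [ 1.02 -0.32  1.23]
cane 0.73 [191. 369.  79.  46.] [ 0.5   -0.296  0.051] [ 0.489 -0.386  0.04 ] [ 0.51 -0.21  0.06]
holder 0.97 [413. 249.  40.  52.] [0.528 0.284 0.007] [ 0.478  0.028 -0.008] [0.706 0.359 0.475]
holder 0.95 [311. 195.  26.  48.] [0.231 0.172 0.007] [ 0.167 -0.05  -0.005] [0.621 0.205 0.591]
holder 0.89 [424. 178.  38.  46.] [0.374 0.435 0.006] [ 0.311  0.046 -0.006] [0.694 0.506 0.596]
ladle 0.93 [458. 324.  72.  78.] [0.691 0.226 0.041] [ 0.628  0.186 -0.005] [0.846 0.265 0.06 ]
tin 0.94 [274. 415.  38.  43.] [ 0.672 -0.206  0.042] [ 0.619 -0.242 -0.006] [ 0.718 -0.175  0.091]
tweezers 0.67 [287. 285.  81.  59.] [ 0.424 -0.021  0.007] [ 0.396 -0.113 -0.008] [0.445 0.099 0.018]
side [0.37 0.63 0.77]
cane 0.8 [348. 169.  23.  43.] [ 0.495 -0.288  0.051] [ 0.484 -0.465 -0.003] [ 0.51  -0.205  0.056]
holder 0.95 [342. 458.  66.  43.] [0.378 0.414 0.004] [ 0.328  0.366 -0.004] [0.433 0.443 0.062]
holder 0.72 [427. 372.  84. 110.] [0.262 0.245 0.006] [ 0.179  0.112 -0.003] [0.326 0.313 0.091]
stand 0.93 [229. 209. 156. 120.] [0.766 0.017 0.007] [ 0.543 -1.207 -0.755] [1.621 0.046 0.232]
ladle 0.66 [180. 321. 105.  44.] [0.694 0.227 0.04 ] [ 0.637  0.156 -0.004] [0.875 0.268 0.058]
ladle 0.22 [302. 360.  80.  86.] [0.477 0.268 0.006] [ 0.389  0.171 -0.003] [0.572 0.341 0.09 ]
tin 0.56 [271. 178.  26.  41.] [ 0.676 -0.187  0.057] [ 0.646 -0.24   0.001] [ 0.709 -0.17   0.086]
tweezers 0.61 [360. 266.  32.  75.] [0.421 0.003 0.007] [ 0.395 -0.115 -0.003] [0.441 0.103 0.015]
```

```bash
ls; python3 -m jog 2>&1 | head -5
```

```text
h.py
pics
scene0.npz
side0.npz
invalid input
```

View pics/scene0.png

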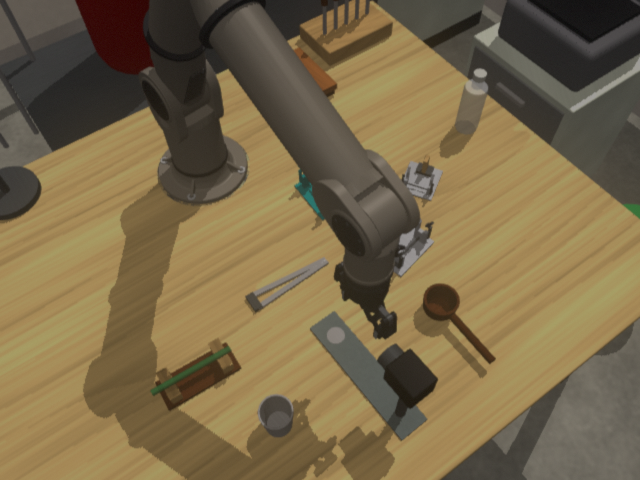

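View pics/side0.png

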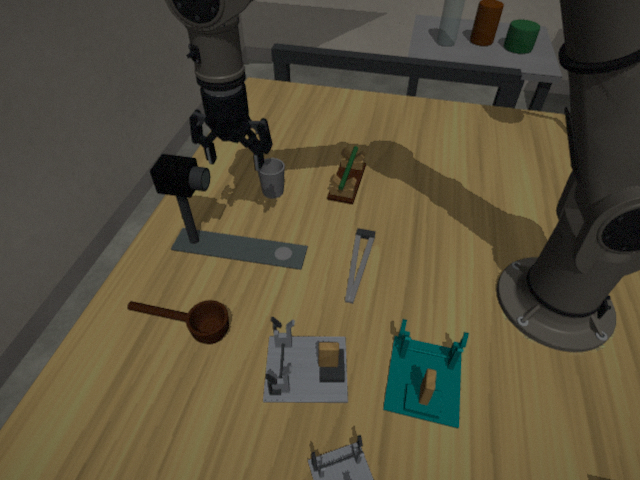

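The scene view shows the cane on its rest at (195,370), the disc at (335,335) on the foot plate, the camera at (405,370) and the tin at (275,415). The side view shows the large grey holder at (305,368), with its handle at (328,355) and its forks and jaw on the left towards the camera stand. The turquoise one at (425,380) and the small grey one at (340,458) are decoys.

```bash
cat > m.py <<'E'
from h import *
def rect(p): 
    r=cv2.minAreaRect((p[:,:2]*1000).astype(np.float32)); return np.round(r[0],1),np.round(r[1],1),round(r[2],1)
def fit(c,n):
    w=cloud(c);px=cv2.cvtColor(c["pixels"],cv2.COLOR_BGR2HSV).astype(int);x,y,z=np.moveaxis(w,-1,0)
    g=(px[...,0]>45)&(px[...,0]<80)&(px[...,1]>80)&(z>.04)&(z<.07)
    g&=(abs(x-.5)<.15)&(abs(y+.3)<.15)
    if g.sum()>30:
        p=w[g];print(n,"cane",g.sum(),rect(p),np.round(np.percentile(p[:,2],[5,50,95]),4))
    near=(abs(x-.475)<.13)&(abs(y-.268)<.1)
    grey=px[...,1]<50
    m=near&grey&(z>.002)&(z<.012)
    mm=cv2.connectedComponentsWithStats(m.astype(np.uint8))
    if m.sum()>50:
        k=1+np.argmax(mm[2][1:,4]);p=w[mm[1]==k];print(n,"plate",len(p),rect(p),np.median(p[:,2]))
    m=near&(z>.079)&(z<.1)&(x<.48)
    if m.sum()>5:print(n,"handle",m.sum(),rect(w[m]),np.median(w[m],0))
    m=near&grey&(z>.03)&(z<.12)&(x>.48)
    if m.sum()>5:print(n,"forks",m.sum(),rect(w[m]),np.nanmax(w[m],0))
    m=(z>.003)&(z<.012)&(x>.5)&(x<.92)&(abs(y-0)<.09)&(px[...,1]<90)
    mm=cv2.connectedComponentsWithStats(m.astype(np.uint8))
    if m.sum()>50:
        k=1+np.argmax(mm[2][1:,4]);p=w[mm[1]==k];print(n,"foot",len(p),rect(p),np.median(p[:,2]))
    m=(z>.15)&(z<.3)&(x>.65)&(x<.95)&(abs(y)<.1)&(px[...,2]<60)
    if m.sum()>50:print(n,"cam?",m.sum(),rect(w[m]),np.nanmin(w[m],0),np.nanmax(w[m],0))
if __name__=="__main__":
    for n in ["scene","side"]: fit(dict(np.load(n+"0.npz")),n)
    c=dict(np.load("scene0.npz"));w=cloud(c)
    print(w[335,335],w[329,335],w[341,335])
    c=dict(np.load("side0.npz"));w=cloud(c);print(w[254,284],w[180,205],w[180,165])
E
python3 m.py
```

```text
scene cane 369 (array([ 499.4, -300.1]), array([175.1,  12.2]), 86.9) [0.0478 0.0521 0.0558]
scene plate 437 (array([536.6, 271.2]), array([ 33.2, 131.5]), 13.5) 0.005825140039311449
scene forks 156 (array([523.3, 267.9]), array([ 34.7, 115.7]), 13.0) [0.5531989  0.32751119 0.08605014]
scene foot 3455 (array([700.7,   3.1]), array([310.7,  71. ]), 1.8) 0.005826616280833363
scene cam? 2052 (array([781.3,   4.2]), array([129.4,  58.4]), 1.9) [ 0.71707287 -0.02471831  0.17245424] [0.84657791 0.03532529 0.29993131]
side cane 202 (array([ 494.2, -296.5]), array([183.4,  11.5]), 86.6) [0.0472 0.0517 0.0543]
side plate 3101 (array([474.5, 262.3]), array([149.4, 131.1]), 12.1) 0.005419776747527805
side handle 189 (array([435.8, 255. ]), array([35.5, 16. ]), 7.6) [0.43623827 0.25602843 0.08479367]
side forks 592 (array([515.8, 271.6]), array([ 42.3, 118.3]), 11.1) [0.54785404 0.33334963 0.09016938]
side foot 2777 (array([698.3,   5.3]), array([310.6,  73.5]), 1.8) 0.005291284234537175
side cam? 2238 (array([777.2,   9.8]), array([130.8,  62.2]), 1.9) [ 0.71161821 -0.02105402  0.15013944] [0.84280226 0.04206656 0.29981842]
[ 0.59595932 -0.00099279  0.00647202] [0.58497226 0.00703787 0.00819022] [ 0.60641792 -0.00862716  0.00349081]
[0.58908932 0.0044112  0.00788508] [0.7421788  0.0085002  0.19992036] [0.8108736  0.03895006 0.21151193]
```

```bash
python3 - <<'E'
from h import *
from scipy.spatial.transform import Rotation as R
o=get_obs();print(o);q=o["tool_rot"];print(R.from_quat(np.r_[q[1:],q[0]]).as_matrix().round(3),tcp_to_tips)
c=read_camera("wrist");cv2.imwrite("pics/w0.png",c["pixels"]);print(c["cam_to_world"].round(3),c["camera_matrix"])
E
```

```text
{'t': 0.7, 'q': array([-0.10806332,  0.47697336,  0.02240918,  1.55539659, -0.01150402,
        1.10931419, -0.08314602]), 'joint_vel': array([ 8.30299412e-04,  2.87323680e-04,  4.28154067e-04, -1.18063152e-04,
       -1.07645528e-03, -1.08775735e-03, -3.87159840e-05]), 'joint_torque': array([-1.99958682e-03, -5.96154892e+01,  1.60560809e+00, -2.81488395e+01,
        1.24833090e-02,  1.63320892e-03, -6.12117162e-06]), 'eef_pos': array([ 6.75014636e-01, -2.29378206e-05,  2.50327401e-01]), 'tool_rot': array([ 0.49997641,  0.50004157,  0.49996673, -0.50001528]), 'contact_force': array([ 0.75183757, -0.97373604,  0.16114383]), 'torque': array([-0.0088352 ,  0.01943411,  0.04578937]), 'gripper_width': 0.9991497499889974}
[[ 0.  1. -0.]
 [ 0. -0. -1.]
 [-1.  0. -0.]] 0.019
[[ 1.    -0.     0.     0.675]
 [-0.    -0.956 -0.292  0.075]
 [ 0.     0.292 -0.956  0.373]
 [ 0.     0.     0.     1.   ]] [[404.57701809   0.         319.57203147]
 [  0.         404.57701809 237.54752394]
 [  0.           0.           1.        ]]
```

```bash
python3 -m jog '[{"dx":-0.05,"dz":0.05},{"dx":-0.175,"dy":0.3,"dz":0.05},{"dx":-0.175,"dy":0.3,"dz":0.05},{"dx":-0.175,"dy":0.3,"dz":0.05},{"dx":-0.175,"dy":0.3,"dz":0.05},{"dx":-0.175,"dy":0.3,"dz":0.05},{"dx":-0.175,"dy":0.3,"dz":0.05},{"dx":-0.175,"dy":0.3,"dz":0.05},{"dx":-0.175,"dy":0.3,"dz":0.05},{"dx":-0.175,"dy":0.3,"dz":0.05}]'
python3 - <<'E'
from m import *
for n in ["wrist","scene"]:
    c=read_camera(n);np.savez(f"{n}1.npz",**c);fit(c,n);cv2.imwrite(f"pics/{n}1.png",c["pixels"])
print(get_obs()["eef_pos"])
E
```

```text
wrist foot 23252 (array([698.6,   3.7]), array([310.3,  70.5]), 1.8) 0.005260661606063949
wrist cam? 39446 (array([771. ,   6.8]), array([125.5,  59.9]), 1.8) [ 0.70791854 -0.02299584  0.17172166] [0.83280253 0.03826924 0.29999976]
scene cane 370 (array([ 499.4, -300.2]), array([174.7,  12. ]), 86.9) [0.048  0.0518 0.0556]
scene plate 435 (array([536.2, 271.6]), array([ 32.6, 130.4]), 12.3) 0.0054149470766429175
scene forks 153 (array([525. , 266.1]), array([ 33.7, 109.8]), 14.6) [0.55185653 0.32346113 0.08627644]
scene foot 3460 (array([700.7,   3.2]), array([310.2,  71.3]), 1.9) 0.0059038985728164795
scene cam? 2041 (array([781.1,   4.6]), array([130. ,  58.4]), 1.2) [ 0.71639397 -0.02458456  0.16822245] [0.84655253 0.03473063 0.29998468]
[6.75032197e-01 8.62691421e-06 2.50347758e-01]$[0]: bad value
```

View pics/wrist1.png

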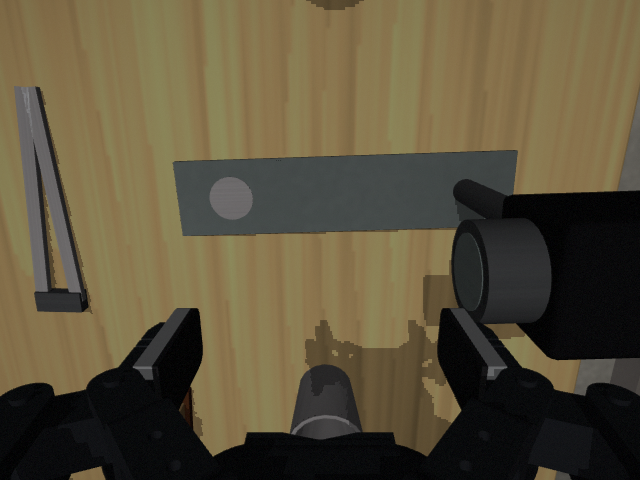

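The jog was refused, apparently because every key is needed in each row. The arm did not move, so this view is from the start pose. It shows the disc at (231,198), the lens front at about (468,275) and the tweezers at left.

```bash
python3 -m jog '[{"gripper":0,"dx":-0.05,"dy":0,"dz":0.05,"rx":0,"ry":0,"rz":0},{"gripper":0,"dx":-0.175,"dy":0.3,"dz":0.05,"rx":0,"ry":0,"rz":0},{"gripper":0,"dx":-0.175,"dy":0.3,"dz":0.05,"rx":0,"ry":0,"rz":0},{"gripper":0,"dx":-0.175,"dy":0.3,"dz":0.05,"rx":0,"ry":0,"rz":0},{"gripper":0,"dx":-0.175,"dy":0.3,"dz":0.05,"rx":0,"ry":0,"rz":0},{"gripper":0,"dx":-0.175,"dy":0.3,"dz":0.05,"rx":0,"ry":0,"rz":0},{"gripper":0,"dx":-0.175,"dy":0.3,"dz":0.05,"rx":0,"ry":0,"rz":0},{"gripper":0,"dx":-0.175,"dy":0.3,"dz":0.05,"rx":0,"ry":0,"rz":0},{"gripper":0,"dx":-0.175,"dy":0.3,"dz":0.05,"rx":0,"ry":0,"rz":0},{"gripper":0,"dx":-0.175,"dy":0.3,"dz":0.05,"rx":0,"ry":0,"rz":0}]'
python3 - <<'E'
from m import *
c=dict(np.load("wrist1.npz"));w=cloud(c)
px=c["pixels"].astype(int);m=np.zeros((480,640),np.uint8);m[170:225,200:262]=(px[170:225,200:262].sum(2)>px[198,330].sum()*1.25);print("disc",m.sum(),rect(w[m>0]),w[m>0].mean(0))
for n in ["wrist"]:
    c=read_camera(n);np.savez(f"{n}2.npz",**c);fit(c,n);cv2.imwrite(f"pics/{n}2.png",c["pixels"])
print(get_obs()["eef_pos"])
E
```

```text
t: 1.85
eef_pos: [0.4998, 0.3004, 0.3003]
tool_rot: [0.501, 0.5, 0.5, -0.5]
contact_force: [-0.3, -0.4, -0.0]
gripper_width: 1.0
disc 1461 (array([ 5.941e+02, -2.000e-01]), array([39.8, 36.5]), 58.6) [nan nan nan]
wrist plate 11873 (array([475.4, 260.5]), array([149.4, 130.1]), 12.1) 0.00524145463480391
wrist handle 713 (array([436.3, 252.7]), array([36.2, 16.5]), 14.2) [0.43673685 0.25390584 0.08483912]
wrist forks 1794 (array([517.3, 269.6]), array([ 43.8, 118.6]), 11.9) [0.55018018 0.33156827 0.09067317]
wrist foot 3809 (array([609.8,   1.5]), array([132.2,  71.8]), 1.8) 0.005487282887317924
[0.50051477 0.29902386 0.30027115]
```

View pics/wrist2.png

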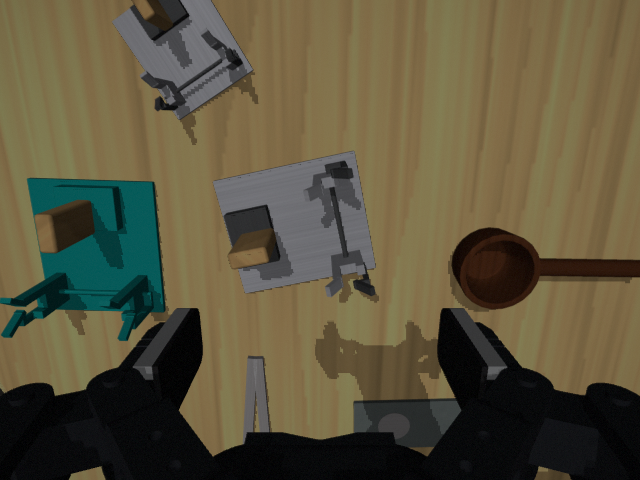

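The wrist view shows the holder at (295,222), handle left at (255,250) and forks on the right at x≈340. It agrees with the earlier fits: holder centre (0.475, 0.261), yaw 12.1°. Now to the cane.

```bash
python3 -m jog '[{"gripper":0,"dx":0,"dy":-0.5,"dz":-0.03,"rx":0,"ry":0,"rz":-3},{"gripper":0,"dx":0,"dy":-0.5,"dz":-0.03,"rx":0,"ry":0,"rz":-3},{"gripper":0,"dx":0,"dy":-0.5,"dz":-0.03,"rx":0,"ry":0,"rz":-3},{"gripper":0,"dx":0,"dy":-0.5,"dz":-0.03,"rx":0,"ry":0,"rz":-3},{"gripper":0,"dx":0,"dy":-0.5,"dz":-0.03,"rx":0,"ry":0,"rz":-3},{"gripper":0,"dx":0,"dy":-0.5,"dz":-0.03,"rx":0,"ry":0,"rz":-3},{"gripper":0,"dx":0,"dy":-0.5,"dz":-0.03,"rx":0,"ry":0,"rz":-3},{"gripper":0,"dx":0,"dy":-0.5,"dz":-0.03,"rx":0,"ry":0,"rz":-3},{"gripper":0,"dx":0,"dy":-0.5,"dz":-0.03,"rx":0,"ry":0,"rz":-3},{"gripper":0,"dx":0,"dy":-0.5,"dz":-0.03,"rx":0,"ry":0,"rz":-3}]'
python3 -m jog '[{"gripper":0,"dx":0,"dy":-0.05,"dz":0,"rx":0,"ry":0,"rz":0},{"gripper":0,"dx":0,"dy":-0.05,"dz":-0.0,"rx":0,"ry":0,"rz":0},{"gripper":0,"dx":0,"dy":-0.05,"dz":0,"rx":0,"ry":0,"rz":0}]'
python3 - <<'E'
from m import *
for n in ["wrist"]:
    c=read_camera(n);np.savez(f"{n}3.npz",**c);fit(c,n);cv2.imwrite(f"pics/{n}3.png",c["pixels"])
w=cloud(c);x,y,z=np.moveaxis(w,-1,0)
px=cv2.cvtColor(c["pixels"],cv2.COLOR_BGR2HSV).astype(int)
m=(abs(x-.5)<.06)&(abs(y+.3)<.13)&(z>.02)&(z<.06)&(px[...,0]<25)
print("rest",m.sum(),rect(w[m]))
E
```

```text
t: 2.9
eef_pos: [0.4987, -0.2033, 0.2706]
tool_rot: [-0.486, -0.514, -0.486, 0.514]
contact_force: [1.8, -0.0, -0.4]
gripper_width: 1.001
t: 3.2
eef_pos: [0.4986, -0.2521, 0.2702]
tool_rot: [-0.485, -0.514, -0.485, 0.515]
contact_force: [-0.0, -0.2, 0.4]
gripper_width: 0.999
wrist cane 2770 (array([ 495.3, -298.1]), array([178.9,  12.9]), 86.9) [0.0487 0.0516 0.0534]
rest 3818 (array([ 496. , -291.7]), array([144.8,  65.5]), 87.0)
```

View pics/wrist3.png

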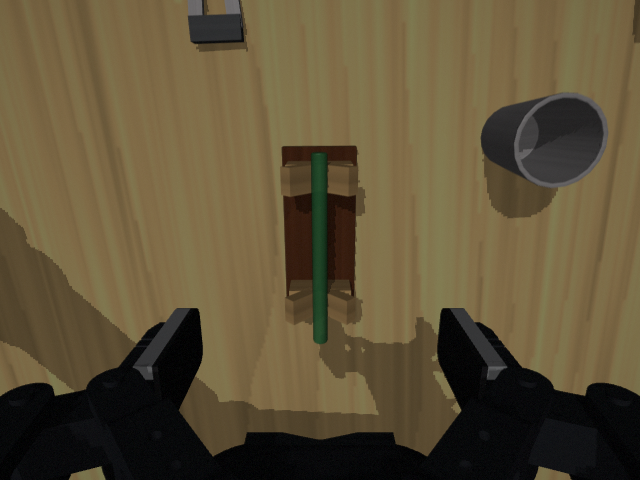

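The wrist view shows the cane at column 320, rows 152 to 343, lying across both blocks, with the tin well clear at (545,140). Descending to grasp it.

```bash
python3 -m jog '[{"gripper":0,"dx":-0.003,"dy":-0.046,"dz":-0.04,"rx":0,"ry":0,"rz":0},{"gripper":0,"dx":-0.003,"dy":-0.046,"dz":-0.08,"rx":0,"ry":0,"rz":0},{"gripper":0,"dx":-0.003,"dy":-0.046,"dz":-0.12,"rx":0,"ry":0,"rz":0},{"gripper":0,"dx":-0.003,"dy":-0.046,"dz":-0.16,"rx":0,"ry":0,"rz":0},{"gripper":0,"dx":-0.003,"dy":-0.046,"dz":-0.19,"rx":0,"ry":0,"rz":0},{"gripper":0,"dx":-0.003,"dy":-0.046,"dz":-0.21,"rx":0,"ry":0,"rz":0},{"gripper":0,"dx":-0.003,"dy":-0.046,"dz":-0.223,"rx":0,"ry":0,"rz":0},{"gripper":0,"dx":-0.003,"dy":-0.046,"dz":-0.223,"rx":0,"ry":0,"rz":0}]'
python3 -m jog '[{"gripper":0.8,"dx":0,"dy":0,"dz":0,"rx":0,"ry":0,"rz":0},{"gripper":0.8,"dx":0,"dy":0,"dz":0,"rx":0,"ry":0,"rz":0},{"gripper":1,"dx":0,"dy":0,"dz":0,"rx":0,"ry":0,"rz":0},{"gripper":1,"dx":0,"dy":0,"dz":0,"rx":0,"ry":0,"rz":0},{"gripper":1,"dx":0,"dy":0,"dz":0,"rx":0,"ry":0,"rz":0},{"gripper":1,"dx":0,"dy":0,"dz":0,"rx":0,"ry":0,"rz":0},{"gripper":1,"dx":0,"dy":0,"dz":0,"rx":0,"ry":0,"rz":0},{"gripper":1,"dx":0,"dy":0,"dz":0,"rx":0,"ry":0,"rz":0},{"gripper":1,"dx":0,"dy":0,"dz":0,"rx":0,"ry":0,"rz":0},{"gripper":1,"dx":0,"dy":0,"dz":0,"rx":0,"ry":0,"rz":0}]' 60
```

```text
t: 4.05
eef_pos: [0.4965, -0.2935, 0.0461]
tool_rot: [-0.486, -0.512, -0.488, 0.513]
contact_force: [-0.9, 0.3, 0.7]
gripper_width: 1.002
t: 5.05
eef_pos: [0.4958, -0.2952, 0.048]
tool_rot: [-0.486, -0.513, -0.487, 0.513]
contact_force: [-4.6, 1.2, 8.6]
gripper_width: 0.14
```

```bash
python3 -m jog '[{"gripper":1,"dx":0,"dy":0,"dz":0.02,"rx":0,"ry":0,"rz":0},{"gripper":1,"dx":0,"dy":0,"dz":0.05,"rx":0,"ry":0,"rz":0},{"gripper":1,"dx":0,"dy":0,"dz":0.09,"rx":0,"ry":0,"rz":0},{"gripper":1,"dx":0,"dy":0,"dz":0.13,"rx":0,"ry":0,"rz":0},{"gripper":1,"dx":0,"dy":0,"dz":0.15,"rx":0,"ry":0,"rz":0},{"gripper":1,"dx":0,"dy":0,"dz":0.15,"rx":0,"ry":0,"rz":0},{"gripper":1,"dx":0,"dy":0,"dz":0.15,"rx":0,"ry":0,"rz":0}]'
cat > cane.py <<'E'
from h import *
import sys
from scipy.spatial.transform import Rotation as R
def cane(n,c=None,save=None):
    c=c or read_camera(n)
    if save: cv2.imwrite("pics/"+save,c["pixels"])
    o=get_obs();t=o["eef_pos"];q=o["tool_rot"];M=R.from_quat(np.r_[q[1:],q[0]]).as_matrix()
    w=cloud(c);px=cv2.cvtColor(c["pixels"],cv2.COLOR_BGR2HSV).astype(int)
    g=(px[...,0]>45)&(px[...,0]<80)&(px[...,1]>90)&(np.linalg.norm(w-t,axis=-1)<.2)
    N,lab,st,_=cv2.connectedComponentsWithStats(g.astype(np.uint8))
    g=np.isin(lab,[i for i in range(1,N) if st[i,4]>15])
    p=w[g];mu=p.mean(0);d=np.linalg.svd(p-mu)[2][0];d*=np.sign(d[1]);s=(p-mu)@d
    a,b=np.percentile(s,[.5,99.5]);mid=mu+d*(a+b)/2;v=c["cam_to_world"][:3,3]-mid;v-=d*(v@d);mid=mid-5.5e-3*v/np.linalg.norm(v)
    print(n,len(p),"mid",mid.round(4),"len",round(b-a,4),"yaw",round(np.degrees(np.arctan2(-d[0],d[1])),2),"tilt",round(np.degrees(np.arcsin(d[2])),2))
    print(" tcp",t.round(4),"toolx",M[:,0].round(3),"yawtool",np.degrees(np.arctan2(M[1,1],M[0,1])).round(2),"w",round(o["gripper_width"],3),"F",o["contact_force"].round(1))
if __name__=="__main__":
    for a in sys.argv[1:]: cane(*a.split(",")[:1],save=a.split(",")[1] if "," in a else None)
E
python3 cane.py scene side wrist
```

```text
t: 5.75
eef_pos: [0.4968, -0.2949, 0.1972]
tool_rot: [0.487, 0.513, 0.487, -0.513]
contact_force: [-0.9, -0.2, -2.2]
gripper_width: 0.138
scene 388 mid [ 0.4985 -0.2989  0.1958] len 0.1736 yaw -3.08 tilt 0.01
 tcp [ 0.4963 -0.2946  0.1963] toolx [-0.002  0.001 -1.   ] yawtool -2.99 w 0.144 F [-0.2 -0.  -1.9]
side 154 mid [ 0.4977 -0.2639  0.1966] len 0.1172 yaw -2.76 tilt -3.76
 tcp [ 0.4961 -0.2946  0.1959] toolx [-0.002  0.001 -1.   ] yawtool -3.0 w 0.135 F [-0.3 -0.3 -1.3]
wrist 15244 mid [ 0.4975 -0.2703  0.1938] len 0.123 yaw -2.99 tilt -0.14
 tcp [ 0.4961 -0.2945  0.1958] toolx [-0.003  0.001 -1.   ] yawtool -2.99 w 0.141 F [-0.4 -0.3 -1.1]
```

```bash
python3 -m jog '[{"gripper":1,"dx":0.005,"dy":0.03,"dz":0,"rx":0,"ry":0,"rz":2},{"gripper":1,"dx":0.01,"dy":0.07,"dz":0,"rx":0,"ry":0,"rz":4},{"gripper":1,"dx":0.015,"dy":0.11,"dz":0,"rx":0,"ry":0,"rz":6},{"gripper":1,"dx":0.02,"dy":0.155,"dz":0,"rx":0,"ry":0,"rz":8},{"gripper":1,"dx":0.022,"dy":0.2,"dz":0,"rx":0,"ry":0,"rz":10},{"gripper":1,"dx":0.022,"dy":0.245,"dz":0,"rx":0,"ry":0,"rz":12},{"gripper":1,"dx":0.022,"dy":0.29,"dz":0,"rx":0,"ry":0,"rz":14},{"gripper":1,"dx":0.022,"dy":0.335,"dz":0,"rx":0,"ry":0,"rz":15.1},{"gripper":1,"dx":0.022,"dy":0.38,"dz":0,"rx":0,"ry":0,"rz":15.1},{"gripper":1,"dx":0.022,"dy":0.425,"dz":0,"rx":0,"ry":0,"rz":15.1}]'
python3 -m jog '[{"gripper":1,"dx":0,"dy":0.04,"dz":0,"rx":0,"ry":0,"rz":0},{"gripper":1,"dx":0,"dy":0.08,"dz":0,"rx":0,"ry":0,"rz":0},{"gripper":1,"dx":0,"dy":0.115,"dz":-0.015,"rx":0,"ry":0,"rz":0},{"gripper":1,"dx":0,"dy":0.138,"dz":-0.035,"rx":0,"ry":0,"rz":0},{"gripper":1,"dx":0,"dy":0.144,"dz":-0.045,"rx":0,"ry":0,"rz":0},{"gripper":1,"dx":0,"dy":0.144,"dz":-0.045,"rx":0,"ry":0,"rz":0},{"gripper":1,"dx":0,"dy":0.144,"dz":-0.045,"rx":0,"ry":0,"rz":0},{"gripper":1,"dx":0,"dy":0.144,"dz":-0.045,"rx":0,"ry":0,"rz":0}]'
python3 cane.py side,side4.png scene wrist,wrist4.png
```

```text
t: 6.9
eef_pos: [0.5181, 0.1314, 0.1962]
tool_rot: [0.549, 0.444, 0.55, -0.445]
contact_force: [0.6, -0.3, -0.7]
gripper_width: 0.142
t: 7.7
eef_pos: [0.5199, 0.272, 0.153]
tool_rot: [0.55, 0.445, 0.549, -0.445]
contact_force: [0.2, 0.1, -0.5]
gripper_width: 0.137
side 509 mid [0.5127 0.3054 0.1526] len 0.1073 yaw 12.68 tilt -3.32
 tcp [0.5199 0.2723 0.1532] toolx [ 0.001 -0.    -1.   ] yawtool 11.95 w 0.144 F [ 0.  -0.1 -1. ]
scene 46 mid [0.5243 0.2592 0.1517] len 0.0384 yaw 22.08 tilt 0.04
 tcp [0.5198 0.2726 0.1533] toolx [ 0.001  0.    -1.   ] yawtool 11.97 w 0.143 F [ 0.2 -0.2 -1.6]
wrist 15162 mid [0.5149 0.2964 0.1511] len 0.1229 yaw 12.0 tilt -0.15
 tcp [0.5197 0.2729 0.1532] toolx [ 0.001  0.    -1.   ] yawtool 12.0 w 0.141 F [-0.3  0.5 -0.7]
```

```bash
python3 - <<'E'
import cv2,numpy as np
a=cv2.imread("pics/side4.png")[270:430,200:400];a=cv2.resize(a,None,fx=3,fy=3,interpolation=cv2.INTER_CUBIC)
cv2.imwrite("pics/side4c.png",a)
E
```

```text
(no output)
```

View pics/side4c.png

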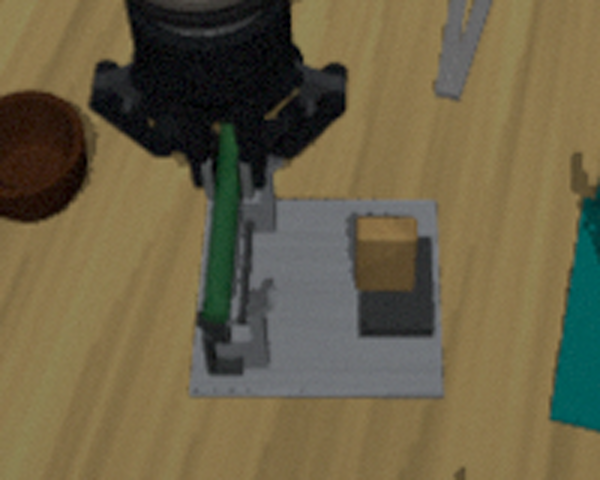

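The crop shows the cane held level above the carrier, roughly in line with the fork slots. I'll measure the slot against the cane line in the holder frame.

```bash
python3 - <<'E'
from h import *
a=np.radians(12.1);O=np.array([.475,.261])
def H(p): d=p[...,:2]-O; return np.stack([d[...,0]*np.cos(a)+d[...,1]*np.sin(a),-d[...,0]*np.sin(a)+d[...,1]*np.cos(a),p[...,2]],-1)*1000
for n in ["wrist2","side0"]:
    h=H(cloud(dict(np.load(n+".npz"))))
    for y0 in(-55,-45,45,55):
        m=(abs(h[...,1]-y0)<4)&(abs(h[...,0]-45)<50)&(h[...,2]>12)&(h[...,2]<110);q=h[m]
        print(n,y0,[(int(z),np.percentile(q[abs(q[:,2]-z)<4][:,0],[2,50,98]).round().astype(int).tolist(),int((abs(q[:,2]-z)<4).sum())) for z in range(20,100,8) if (abs(q[:,2]-z)<4).sum()>3])
print(H(np.array([.5149,.2964,.1511])),H(np.array([.5127,.3054,.1526])),H(np.array([.5197,.2729,.1532])))
E
```

```text
wrist2 -55 [(20, [45, 56, 63], 4), (44, [58, 61, 62], 4), (52, [58, 61, 63], 16), (60, [47, 56, 63], 58), (68, [49, 53, 62], 71), (76, [54, 57, 63], 54), (84, [58, 62, 65], 64)]
wrist2 -45 [(36, [35, 41, 56], 4), (44, [37, 45, 53], 122), (52, [53, 57, 61], 62), (68, [35, 37, 38], 8), (76, [31, 34, 37], 53), (84, [22, 27, 31], 75), (92, [22, 25, 26], 18)]
wrist2 45 [(44, [37, 44, 53], 131), (52, [53, 57, 61], 56), (68, [36, 37, 38], 12), (76, [31, 34, 37], 61), (84, [22, 28, 31], 97), (92, [24, 25, 27], 21)]
wrist2 55 [(20, [43, 50, 59], 101), (28, [58, 60, 62], 7), (36, [58, 60, 63], 6), (44, [58, 61, 62], 5), (52, [58, 60, 63], 8), (60, [47, 49, 62], 43), (68, [49, 52, 61], 61), (76, [54, 57, 61], 60), (84, [59, 62, 65], 71)]
side0 -55 [(60, [48, 58, 63], 12), (68, [49, 52, 63], 15), (76, [55, 57, 59], 10), (84, [59, 62, 65], 14)]
side0 -45 [(28, [29, 29, 29], 4), (44, [39, 46, 53], 32), (52, [54, 56, 61], 15), (76, [31, 34, 36], 12), (84, [23, 27, 31], 16), (92, [25, 25, 27], 4)]
side0 45 [(36, [29, 29, 46], 5), (44, [29, 44, 49], 26), (76, [31, 34, 36], 14), (84, [22, 27, 31], 18), (92, [24, 25, 27], 8)]
side0 55 [(20, [36, 50, 59], 42), (28, [32, 48, 60], 13), (36, [32, 58, 62], 12), (44, [30, 37, 60], 7), (52, [30, 35, 57], 4), (60, [35, 48, 62], 11), (68, [37, 52, 62], 19), (76, [32, 56, 58], 17), (84, [26, 61, 65], 21)]
[ 46.43404827  26.24974592 151.1       ] [ 46.16949222  35.51095589 152.6       ] [ 46.20137158   2.26567076 153.2       ]
```

```bash
python3 -m jog '[{"gripper":1,"dx":-0.0015,"dy":0.0014,"dz":-0.02,"rx":0,"ry":0,"rz":0},{"gripper":1,"dx":-0.0015,"dy":0.0014,"dz":-0.04,"rx":0,"ry":0,"rz":0},{"gripper":1,"dx":-0.0015,"dy":0.0014,"dz":-0.055,"rx":0,"ry":0,"rz":0},{"gripper":1,"dx":-0.0015,"dy":0.0014,"dz":-0.06,"rx":0,"ry":0,"rz":0},{"gripper":1,"dx":-0.0015,"dy":0.0014,"dz":-0.06,"rx":0,"ry":0,"rz":0},{"gripper":1,"dx":-0.0015,"dy":0.0014,"dz":-0.06,"rx":0,"ry":0,"rz":0},{"gripper":1,"dx":-0.0015,"dy":0.0014,"dz":-0.06,"rx":0,"ry":0,"rz":0}]' 80
python3 -m jog '[{"gripper":1,"dx":0,"dy":0,"dz":-0.005,"rx":0,"ry":0,"rz":0},{"gripper":1,"dx":0,"dy":0,"dz":-0.01,"rx":0,"ry":0,"rz":0},{"gripper":1,"dx":0,"dy":0,"dz":-0.014,"rx":0,"ry":0,"rz":0},{"gripper":1,"dx":0,"dy":0,"dz":-0.018,"rx":0,"ry":0,"rz":0},{"gripper":1,"dx":0,"dy":0,"dz":-0.022,"rx":0,"ry":0,"rz":0},{"gripper":1,"dx":0,"dy":0,"dz":-0.026,"rx":0,"ry":0,"rz":0},{"gripper":1,"dx":0,"dy":0,"dz":-0.030,"rx":0,"ry":0,"rz":0},{"gripper":1,"dx":0,"dy":0,"dz":-0.033,"rx":0,"ry":0,"rz":0}]'
```

```text
t: 8.55
eef_pos: [0.5181, 0.2756, 0.0933]
tool_rot: [0.55, 0.445, 0.55, -0.444]
contact_force: [-0.4, -1.0, -0.4]
gripper_width: 0.129
t: 9.35
eef_pos: [0.5169, 0.2752, 0.0588]
tool_rot: [0.55, 0.444, 0.55, -0.445]
contact_force: [-1.1, -0.5, 1.5]
gripper_width: 0.132
```

```bash
python3 -m jog '[{"gripper":1,"dx":0,"dy":0,"dz":-0.003,"rx":0,"ry":0,"rz":0},{"gripper":1,"dx":0,"dy":0,"dz":-0.006,"rx":0,"ry":0,"rz":0},{"gripper":1,"dx":0,"dy":0,"dz":-0.008,"rx":0,"ry":0,"rz":0},{"gripper":1,"dx":0,"dy":0,"dz":-0.009,"rx":0,"ry":0,"rz":0},{"gripper":1,"dx":0,"dy":0,"dz":-0.009,"rx":0,"ry":0,"rz":0},{"gripper":1,"dx":0,"dy":0,"dz":-0.009,"rx":0,"ry":0,"rz":0}]'; python3 cane.py side,side5.png wrist,wrist5.png
```

```text
t: 9.95
eef_pos: [0.5178, 0.2753, 0.0513]
tool_rot: [0.55, 0.445, 0.55, -0.444]
contact_force: [-2.8, -2.3, 10.7]
gripper_width: 0.135
side 406 mid [0.5102 0.3101 0.0511] len 0.1036 yaw 12.91 tilt -3.27
 tcp [0.5178 0.2753 0.0514] toolx [ 0.001  0.    -1.   ] yawtool 12.09 w 0.137 F [-3.3 -2.4  9.5]
wrist 14552 mid [0.5127 0.2989 0.0493] len 0.123 yaw 12.15 tilt -0.22
 tcp [0.5179 0.2753 0.0514] toolx [ 0.001  0.    -1.   ] yawtool 12.08 w 0.137 F [-2.7 -2.3  9.9]
```

```bash
python3 - <<'E'
import cv2,numpy as np
a=cv2.imread("pics/side5.png")[290:420,230:390];a=cv2.resize(a,None,fx=3.5,fy=3.5,interpolation=cv2.INTER_CUBIC)
cv2.imwrite("pics/side5c.png",a)
E
```

```text
(no output)
```

View pics/side5c.png

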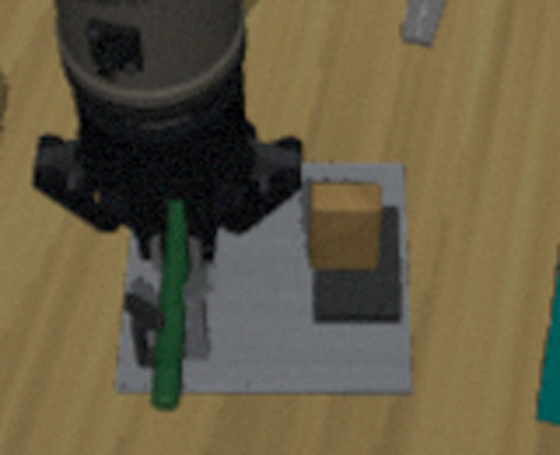

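```bash
python3 -m jog '[{"gripper":1,"dx":0,"dy":0,"dz":-0.001,"rx":0,"ry":0,"rz":0},{"gripper":1,"dx":0,"dy":0,"dz":-0.002,"rx":0,"ry":0,"rz":0},{"gripper":1,"dx":0,"dy":0,"dz":-0.003,"rx":0,"ry":0,"rz":0},{"gripper":1,"dx":0,"dy":0,"dz":-0.003,"rx":0,"ry":0,"rz":0},{"gripper":1,"dx":0,"dy":0,"dz":-0.003,"rx":0,"ry":0,"rz":0}]'
```

```text
t: 10.55
eef_pos: [0.5179, 0.2754, 0.051]
tool_rot: [0.55, 0.445, 0.55, -0.444]
contact_force: [-11.2, -5.7, 34.6]
gripper_width: 0.134
```

Stiff contact at home height: the force rose 25 N with no further travel. Next I'll back off and release.

```bash
python3 -m jog '[{"gripper":1,"dx":0,"dy":0,"dz":0.0025,"rx":0,"ry":0,"rz":0},{"gripper":1,"dx":0,"dy":0,"dz":0.0025,"rx":0,"ry":0,"rz":0},{"gripper":0.6,"dx":0,"dy":0,"dz":0.0025,"rx":0,"ry":0,"rz":0},{"gripper":0.6,"dx":0,"dy":0,"dz":0.0025,"rx":0,"ry":0,"rz":0},{"gripper":0.6,"dx":0,"dy":0,"dz":0.0025,"rx":0,"ry":0,"rz":0},{"gripper":0.6,"dx":0,"dy":0,"dz":0.0025,"rx":0,"ry":0,"rz":0},{"gripper":0.6,"dx":0,"dy":0,"dz":0.0025,"rx":0,"ry":0,"rz":0}]'
python3 -m jog '[{"gripper":0.6,"dx":0,"dy":0,"dz":0.01,"rx":0,"ry":0,"rz":0},{"gripper":0.6,"dx":0,"dy":0,"dz":0.03,"rx":0,"ry":0,"rz":0},{"gripper":0.6,"dx":0,"dy":0,"dz":0.06,"rx":0,"ry":0,"rz":0},{"gripper":0.6,"dx":0,"dy":0,"dz":0.1,"rx":0,"ry":0,"rz":0},{"gripper":0.6,"dx":0,"dy":0,"dz":0.15,"rx":0,"ry":0,"rz":0},{"gripper":0.3,"dx":-0.02,"dy":0.04,"dz":0.2,"rx":0,"ry":0,"rz":0},{"gripper":0.3,"dx":-0.02,"dy":0.06,"dz":0.2,"rx":0,"ry":0,"rz":0},{"gripper":0.3,"dx":-0.02,"dy":0.06,"dz":0.2,"rx":0,"ry":0,"rz":0},{"gripper":0.3,"dx":-0.02,"dy":0.06,"dz":0.2,"rx":0,"ry":0,"rz":0}]'
cat > chk.py <<'E'
from m import *
import sys
c=read_camera("wrist");np.savez("w6.npz",**c);cv2.imwrite("pics/"+sys.argv[1],c["pixels"]);fit(c,"wrist")
w=cloud(c);px=cv2.cvtColor(c["pixels"],cv2.COLOR_BGR2HSV).astype(int)
g=(px[...,0]>45)&(px[...,0]<80)&(px[...,1]>80)&(w[...,2]>.03)&(w[...,2]<.07)
print("cane",g.sum(),rect(w[g]),np.percentile(w[g][:,2],[5,50,95]))
E
python3 chk.py wrist6.png
```

```text
t: 11.25
eef_pos: [0.5175, 0.2753, 0.0496]
tool_rot: [0.55, 0.444, 0.55, -0.445]
contact_force: [-1.2, -0.2, -0.0]
gripper_width: 0.399
t: 12.15
eef_pos: [0.4971, 0.336, 0.2507]
tool_rot: [0.55, 0.444, 0.55, -0.444]
contact_force: [0.5, -0.6, -1.0]
gripper_width: 0.7
wrist plate 9955 (array([457.3, 256.7]), array([112.9, 130.8]), 12.2) 0.005254117274922754
wrist handle 512 (array([436. , 253.3]), array([36.1, 15.5]), 12.3) [0.42962966 0.25642046 0.0844712 ]
wrist forks 2047 (array([516.1, 275.7]), array([ 43.8, 131.2]), 12.0) [0.55122402 0.33887612 0.09022217]
cane 2879 (array([405. , 240.4]), array([259.5, 180.1]), 15.5) [0.05201034 0.05512043 0.05681995]
```

View pics/wrist6.png

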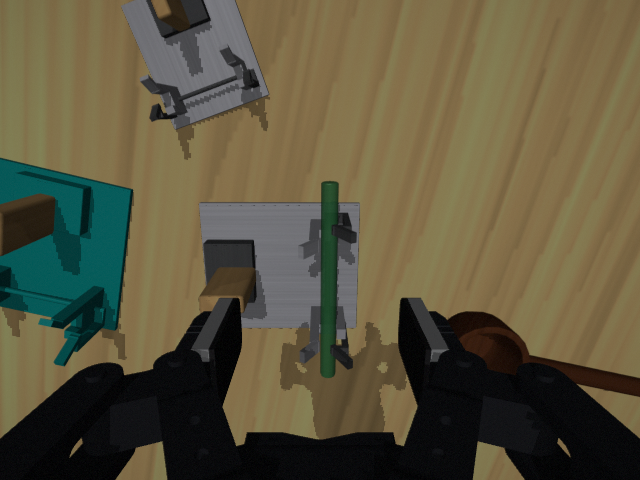

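The wrist view shows the cane in the carrier from (330,183) to (328,377), the forks beside it, and the jaw noses at (345,232) and (342,355). Checking centring, seat and jaw numerically.

```bash
python3 - <<'E'
from h import *
a=np.radians(12.2);O=np.array([.475,.261])
c=dict(np.load("w6.npz"));p=cloud(c);d=p[...,:2]-O
h=np.stack([d[...,0]*np.cos(a)+d[...,1]*np.sin(a),-d[...,0]*np.sin(a)+d[...,1]*np.cos(a),p[...,2]],-1)*1000
px=cv2.cvtColor(c["pixels"],cv2.COLOR_BGR2HSV).astype(int)
g=(px[...,0]>45)&(px[...,0]<80)&(px[...,1]>80)&(h[...,2]>30)&(abs(h[...,0]-45)<20)
q=h[g];print("cane y",np.percentile(q[:,1],[.2,99.8]),"z top at ends",[np.percentile(q[(abs(q[:,1]-y)<8)][:,2],95).round(1) for y in(-70,-30,0,30,70)],"x",[np.median(q[(abs(q[:,1]-y)<8)][:,0]).round(1) for y in(-70,0,70)])
for y0 in(-55,55):
    m=(abs(h[...,1]-y0)<4)&(abs(h[...,0]-50)<30)&(h[...,2]>57)&(h[...,2]<110)&~g;q=h[m]
    print(y0,[(z,np.percentile(q[abs(q[:,2]-z)<4][:,0],[2,50,98]).round().tolist()) for z in range(60,92,8) if (abs(q[:,2]-z)<4).sum()>3])
m=(abs(h[...,0]+40)<30)&(abs(h[...,1])<20)&(h[...,2]>83)&(h[...,2]<90)
r=cv2.minAreaRect(h[m][:,:2].astype(np.float32));print("handle",r)
m=(h[...,2]>3)&(h[...,2]<8)&(abs(h[...,0])<90)&(abs(h[...,1])<80)&(px[...,1]<50);print("plate",cv2.minAreaRect(h[m][:,:2].astype(np.float32)))
E
```

```text
cane y [-87.75932794  91.40198421] z top at ends [np.float64(56.8), np.float64(56.9), np.float64(56.8), np.float64(56.7), np.float64(56.8)] x [np.float64(44.5), np.float64(45.0), np.float64(45.5)]
-55 [(60, [47.0, 56.0, 63.0]), (68, [49.0, 53.0, 63.0]), (76, [54.0, 57.0, 62.0]), (84, [59.0, 62.0, 65.0])]
55 [(60, [48.0, 54.0, 63.0]), (68, [48.0, 53.0, 62.0]), (76, [54.0, 57.0, 63.0]), (84, [59.0, 62.0, 65.0])]
handle ((-39.579349517822266, 0.6685047149658203), (35.17958450317383, 15.486647605895996), 0.10527560114860535)
plate ((-0.066650390625, -0.48873138427734375), (130.78829956054688, 149.85919189453125), 89.84716033935547)
```

The cane is home: top at z 56.8 along its whole length, jaw back in its shut profile, about 2 mm off centre. Now to the handle.

```bash
python3 -m jog '[{"gripper":0.3,"dx":-0.01,"dy":-0.01,"dz":0,"rx":0,"ry":0,"rz":8},{"gripper":0.3,"dx":-0.02,"dy":-0.03,"dz":0,"rx":0,"ry":0,"rz":16},{"gripper":0.3,"dx":-0.03,"dy":-0.05,"dz":0,"rx":0,"ry":0,"rz":24},{"gripper":0.3,"dx":-0.04,"dy":-0.07,"dz":0,"rx":0,"ry":0,"rz":32},{"gripper":0.3,"dx":-0.0574,"dy":-0.082,"dz":0,"rx":0,"ry":0,"rz":40},{"gripper":0.3,"dx":-0.0574,"dy":-0.082,"dz":0,"rx":0,"ry":0,"rz":48},{"gripper":0.3,"dx":-0.0574,"dy":-0.082,"dz":0,"rx":0,"ry":0,"rz":56},{"gripper":0.3,"dx":-0.0574,"dy":-0.082,"dz":0,"rx":0,"ry":0,"rz":64},{"gripper":0.3,"dx":-0.0574,"dy":-0.082,"dz":0,"rx":0,"ry":0,"rz":72},{"gripper":0.3,"dx":-0.0574,"dy":-0.082,"dz":0,"rx":0,"ry":0,"rz":80}]'
python3 -m jog '[{"gripper":0.3,"dx":0,"dy":0,"dz":-0.02,"rx":0,"ry":0,"rz":8},{"gripper":0.3,"dx":0,"dy":0,"dz":-0.05,"rx":0,"ry":0,"rz":10.1},{"gripper":0.3,"dx":0,"dy":0,"dz":-0.08,"rx":0,"ry":0,"rz":10.1},{"gripper":0.3,"dx":0,"dy":0,"dz":-0.11,"rx":0,"ry":0,"rz":10.1},{"gripper":0.3,"dx":0,"dy":0,"dz":-0.12,"rx":0,"ry":0,"rz":10.1},{"gripper":0.3,"dx":0,"dy":0,"dz":-0.12,"rx":0,"ry":0,"rz":10.1},{"gripper":0.3,"dx":0,"dy":0,"dz":-0.12,"rx":0,"ry":0,"rz":10.1}]'
python3 cane.py wrist,wrist7.png
python3 - <<'E'
from h import *
a=np.radians(12.2);O=np.array([.475,.261])
for _ in range(1):
    c=read_camera("wrist");p=cloud(c);d=p[...,:2]-O
    h=np.stack([d[...,0]*np.cos(a)+d[...,1]*np.sin(a),-d[...,0]*np.sin(a)+d[...,1]*np.cos(a),p[...,2]],-1)*1000
    m=(abs(h[...,0]+40)<30)&(abs(h[...,1])<20)&(h[...,2]>81)&(h[...,2]<92)
    print("handle",m.sum(),cv2.minAreaRect(h[m][:,:2].astype(np.float32)) if m.sum()>5 else 0)
o=get_obs();d=o["eef_pos"][:2]-O;print((d[0]*np.cos(a)+d[1]*np.sin(a))*1000,(-d[0]*np.sin(a)+d[1]*np.cos(a))*1000,o["q"].round(2))
E
```

```text
t: 13.2
eef_pos: [0.4401, 0.2514, 0.249]
tool_rot: [0.706, -0.015, 0.708, 0.014]
contact_force: [-0.4, -0.0, -0.4]
gripper_width: 0.702
t: 13.9
eef_pos: [0.4407, 0.2532, 0.1306]
tool_rot: [0.703, -0.075, 0.703, 0.075]
contact_force: [0.6, 1.2, -0.1]
gripper_width: 0.699
wrist 3389 mid [0.5197 0.2701 0.0494] len 0.0827 yaw 11.93 tilt -0.09
 tcp [0.441  0.2535 0.1311] toolx [ 0.002  0.001 -1.   ] yawtool 102.17 w 0.7 F [1.2 0.1 0.1]
handle 2552 ((-40.44575500488281, -0.3004579544067383), (15.875133514404297, 35.585941314697266), 89.76216125488281)
-34.73320028484849 0.0257736427590749 [-0.43  0.38 -0.26  2.04  0.14  0.74  1.01]
```

```bash
python3 -m jog '[{"gripper":0.3,"dx":-0.0015,"dy":-0.0005,"dz":-0.02,"rx":0,"ry":0,"rz":0},{"gripper":0.3,"dx":-0.0015,"dy":-0.0005,"dz":-0.04,"rx":0,"ry":0,"rz":0},{"gripper":0.3,"dx":-0.0015,"dy":-0.0005,"dz":-0.055,"rx":0,"ry":0,"rz":0},{"gripper":0.3,"dx":-0.0015,"dy":-0.0005,"dz":-0.064,"rx":0,"ry":0,"rz":0},{"gripper":0.3,"dx":-0.0015,"dy":-0.0005,"dz":-0.064,"rx":0,"ry":0,"rz":0},{"gripper":1,"dx":-0.0015,"dy":-0.0005,"dz":-0.064,"rx":0,"ry":0,"rz":0},{"gripper":1,"dx":-0.0015,"dy":-0.0005,"dz":-0.064,"rx":0,"ry":0,"rz":0},{"gripper":1,"dx":-0.0015,"dy":-0.0005,"dz":-0.064,"rx":0,"ry":0,"rz":0},{"gripper":1,"dx":-0.0015,"dy":-0.0005,"dz":-0.064,"rx":0,"ry":0,"rz":0},{"gripper":1,"dx":-0.0015,"dy":-0.0005,"dz":-0.064,"rx":0,"ry":0,"rz":0}]' 110
python3 -m jog '[{"gripper":1,"dx":0,"dy":0,"dz":0,"rx":0,"ry":0,"rz":0},{"gripper":1,"dx":0,"dy":0,"dz":0,"rx":0,"ry":0,"rz":0},{"gripper":1,"dx":0,"dy":0,"dz":0,"rx":0,"ry":0,"rz":0}]'
python3 -m jog '[{"gripper":1,"dx":0,"dy":0,"dz":0.005,"rx":0,"ry":0,"rz":0},{"gripper":1,"dx":0,"dy":0,"dz":0.02,"rx":0,"ry":0,"rz":0},{"gripper":1,"dx":0,"dy":0,"dz":0.04,"rx":0,"ry":0,"rz":0},{"gripper":1,"dx":0,"dy":0,"dz":0.07,"rx":0,"ry":0,"rz":0},{"gripper":1,"dx":0,"dy":0,"dz":0.1,"rx":0,"ry":0,"rz":0},{"gripper":1,"dx":0,"dy":0,"dz":0.125,"rx":0,"ry":0,"rz":0},{"gripper":1,"dx":0,"dy":0,"dz":0.14,"rx":0,"ry":0,"rz":0},{"gripper":1,"dx":0,"dy":0,"dz":0.15,"rx":0,"ry":0,"rz":0},{"gripper":1,"dx":0,"dy":0,"dz":0.15,"rx":0,"ry":0,"rz":0},{"gripper":1,"dx":0,"dy":0,"dz":0.15,"rx":0,"ry":0,"rz":0}]'
python3 cane.py wrist,wrist8.png side,side8.png
```

```text
t: 15.0
eef_pos: [0.4391, 0.253, 0.0668]
tool_rot: [0.704, -0.075, 0.703, 0.075]
contact_force: [-0.9, -1.3, 5.1]
gripper_width: 0.17
t: 15.3
eef_pos: [0.4391, 0.253, 0.0668]
tool_rot: [0.704, -0.075, 0.703, 0.075]
contact_force: [-0.6, -0.6, 5.9]
gripper_width: 0.174
t: 16.3
eef_pos: [0.438, 0.2523, 0.215]
tool_rot: [0.703, -0.075, 0.704, 0.075]
contact_force: [0.4, 1.0, -6.5]
gripper_width: 0.178
wrist 150 mid [0.4975 0.2646 0.212 ] len 0.12 yaw 13.37 tilt 1.07
 tcp [0.4379 0.2522 0.2147] toolx [-0.002 -0.001 -1.   ] yawtool 102.2 w 0.175 F [ 0.7  0.2 -6.1]
side 789 mid [0.5169 0.2741 0.197 ] len 0.1775 yaw 12.23 tilt -0.19
 tcp [0.4379 0.2523 0.2146] toolx [-0.002 -0.001 -1.   ] yawtool 102.2 w 0.174 F [-0.1  0.5 -4.9]
```

```bash
python3 -m jog '[{"gripper":1,"dx":0.003,"dy":-0.01,"dz":0,"rx":0,"ry":0,"rz":-0.5},{"gripper":1,"dx":0.008,"dy":-0.03,"dz":0.001,"rx":0,"ry":0,"rz":-1.2},{"gripper":1,"dx":0.016,"dy":-0.055,"dz":0.002,"rx":0,"ry":0,"rz":-2.2},{"gripper":1,"dx":0.024,"dy":-0.085,"dz":0.003,"rx":0,"ry":0,"rz":-3.5},{"gripper":1,"dx":0.033,"dy":-0.115,"dz":0.003,"rx":0,"ry":0,"rz":-4.7},{"gripper":1,"dx":0.042,"dy":-0.145,"dz":0.003,"rx":0,"ry":0,"rz":-6},{"gripper":1,"dx":0.05,"dy":-0.175,"dz":0.003,"rx":0,"ry":0,"rz":-7.2},{"gripper":1,"dx":0.058,"dy":-0.2,"dz":0.003,"rx":0,"ry":0,"rz":-8.3},{"gripper":1,"dx":0.064,"dy":-0.223,"dz":0.003,"rx":0,"ry":0,"rz":-9.3},{"gripper":1,"dx":0.069,"dy":-0.24,"dz":0.003,"rx":0,"ry":0,"rz":-10}]'
python3 -m jog '[{"gripper":1,"dx":0.003,"dy":-0.009,"dz":0,"rx":0,"ry":0,"rz":-0.2},{"gripper":1,"dx":0.0045,"dy":-0.014,"dz":0,"rx":0,"ry":0,"rz":-0.4},{"gripper":1,"dx":0.0053,"dy":-0.0163,"dz":0,"rx":0,"ry":0,"rz":-0.4},{"gripper":1,"dx":0.0053,"dy":-0.0163,"dz":0,"rx":0,"ry":0,"rz":-0.4},{"gripper":1,"dx":0.0053,"dy":-0.0163,"dz":0,"rx":0,"ry":0,"rz":-0.4},{"gripper":1,"dx":0.0053,"dy":-0.0163,"dz":0,"rx":0,"ry":0,"rz":-0.4}]'
python3 cane.py side,side9.png scene,scene9.png wrist
```

```text
t: 17.4
eef_pos: [0.5074, 0.01, 0.2183]
tool_rot: [0.707, -0.013, 0.707, 0.012]
contact_force: [-0.7, -0.3, -5.7]
gripper_width: 0.175
t: 18.0
eef_pos: [0.5128, -0.0026, 0.2188]
tool_rot: [0.707, -0.011, 0.707, 0.012]
contact_force: [-0.1, 0.3, -6.2]
gripper_width: 0.174
side 345 mid [0.5954 0.0059 0.2013] len 0.177 yaw 2.26 tilt -0.59
 tcp [ 0.5128 -0.0028  0.2189] toolx [-0.  0. -1.] yawtool 91.87 w 0.169 F [ 0.2 -0.1 -5.6]
scene 131 mid [0.5974 0.0009 0.2023] len 0.1759 yaw 2.1 tilt 0.06
 tcp [ 0.5128 -0.0029  0.2189] toolx [-0.  0. -1.] yawtool 91.85 w 0.177 F [ 0.6 -0.2 -5.1]
wrist 148 mid [0.5758 0.0042 0.2138] len 0.1159 yaw -10.26 tilt -11.21
 tcp [ 0.5129 -0.0031  0.2189] toolx [ 0.  0. -1.] yawtool 91.84 w 0.174 F [-0.5 -0.5 -5.3]
```

View pics/side9.png

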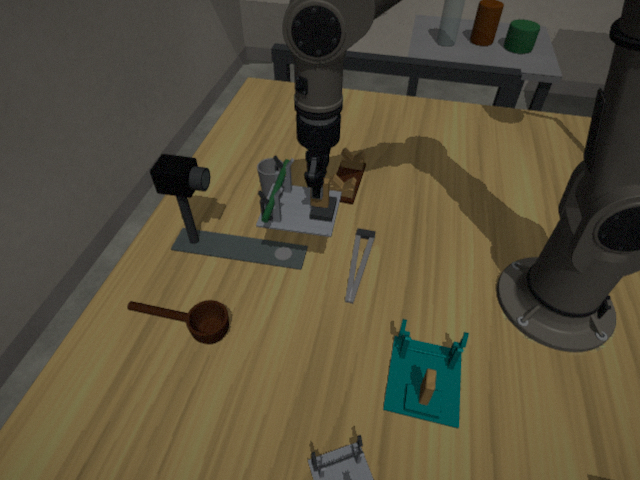

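The side view shows the carrier held upright, with the cane at (275,190) facing the lens at (205,180), nothing touching the stand and the bystanders in place. It needs a trim of 1 to 2 mm.

```bash
python3 -m jog '[{"gripper":1,"dx":-0.0012,"dy":-0.0015,"dz":-0.0018,"rx":0,"ry":0,"rz":0},{"gripper":1,"dx":-0.0012,"dy":-0.0015,"dz":-0.0018,"rx":0,"ry":0,"rz":0},{"gripper":1,"dx":-0.0012,"dy":-0.0015,"dz":-0.0018,"rx":0,"ry":0,"rz":0},{"gripper":1,"dx":-0.0012,"dy":-0.0015,"dz":-0.0018,"rx":0,"ry":0,"rz":0},{"gripper":1,"dx":-0.0012,"dy":-0.0015,"dz":-0.0018,"rx":0,"ry":0,"rz":0},{"gripper":1,"dx":-0.0012,"dy":-0.0015,"dz":-0.0018,"rx":0,"ry":0,"rz":0},{"gripper":1,"dx":-0.0012,"dy":-0.0015,"dz":-0.0018,"rx":0,"ry":0,"rz":0},{"gripper":1,"dx":-0.0012,"dy":-0.0015,"dz":-0.0018,"rx":0,"ry":0,"rz":0},{"gripper":1,"dx":-0.0012,"dy":-0.0015,"dz":-0.0018,"rx":0,"ry":0,"rz":0}]'
python3 cane.py side scene
python3 - <<'E'
from m import *
c=read_camera("side");w=cloud(c);x,y,z=np.moveaxis(w,-1,0)
px=cv2.cvtColor(c["pixels"],cv2.COLOR_BGR2HSV).astype(int)
m=(z>.14)&(z<.172)&(x>.44)&(x<.63)&(abs(y)<.085)&(px[...,1]<50)&(px[...,2]>60)
p=w[m];A=np.c_[p[:,:2]-p[:,:2].mean(0),np.ones(len(p))]
for _ in range(4):
    s=np.linalg.lstsq(A,p[:,2],rcond=None)[0];k=abs(A@s-p[:,2])<.003;A,p=A[k],p[k]
print("plate slope deg",np.degrees(s[:2]),s[2],len(p))
for n in("ladle","tin","tweezers"):
    for d in cut_out("side",n)[:1]: print(n,np.nanmedian(w[d["mask"]],0).round(3))
E
```

```text
t: 19.05
eef_pos: [0.5117, -0.005, 0.2171]
tool_rot: [0.707, -0.011, 0.707, 0.011]
contact_force: [-0.4, 0.1, -4.7]
gripper_width: 0.174
side 342 mid [0.5941 0.0035 0.1996] len 0.1783 yaw 2.17 tilt -0.83
 tcp [ 0.5117 -0.005   0.2171] toolx [-0.  0. -1.] yawtool 91.8 w 0.174 F [ 1.2  0.6 -5.1]
scene 133 mid [ 0.596 -0.002  0.2  ] len 0.1764 yaw 2.26 tilt -0.0
 tcp [ 0.5117 -0.005   0.2171] toolx [-0. -0. -1.] yawtool 91.8 w 0.172 F [ 0.2  0.5 -5.1]
plate slope deg [-0.08867538 -0.00448644] 0.15546567077515874 1890
ladle [0.694 0.227 0.04 ]
tin [ 0.69  -0.184  0.064]
tweezers [ 0.42  -0.008  0.007]
```

```bash
python3 -c "
from station import *
print(hand_in())"
```

```text
the job is handed in; nothing more can be done
None
```

The cane is seated in the carrier, and I handed in while holding the carrier still at the viewing point, at about 19 s of the 58 s allowed. I pressed the cane in until it stopped against a stiff 35 N, let go of it, then lifted the carrier by its handle with a 110 N grip.

**Cane seated:** Before the lift its top was 56.8 mm above the bench along its whole length (57 mm expected). Both jaw arms were back in their shut profile. It sat about 2 mm off centre.

**Held pose:**

| Check | Side camera | Scene camera |
|---|---|---|
| Cane middle, from that camera's own reading of the viewing point | about 1 mm in x, 1.5 mm in y | under 1 mm in x, 2 mm in y (opposite way) |
| Cane middle height (200 mm wanted) | 199.6 mm | 200.0 mm |
| Cane yaw (stand is at 1.8°) | 2.2° | 2.3° |
| Cane tilt | -0.8° | 0° |

- **Upright:** the carrier plate was level to within 0.1°.
- **Disagreements:** the two cameras differ by about 5 mm in y, which is partly their calibration offset. The side camera's tilt reading conflicts with the scene camera and the level plate, so I took it as noise.
- **Bystanders:** the ladle and tweezers were still in place. The tin's last reading was about 15 mm off in x. I put that down to the carrier partly hiding it in that view, because the arm never went near it, but I did not check it from another camera.
- **Refused move:** my first move command was rejected for missing keys, and nothing moved.

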